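# Slide a bayonet sleeve off a mixer spindle by feel

## Robot

A 6-joint arm with a two-finger parallel gripper is mounted at the origin on a cart in front of the work surface, level with it; the furniture and walls round the work are solid. World frame = base frame: x ahead of the robot, y to its left, z up, the work surface at z = 0. Lengths are in m, angles in rad, forces in N, time in s.
With the tool pointing down it reaches from about 0.225 to 0.875 m from the base axis. Payload 3.4 kg.
Tool frame: the origin (TCP) lies between the finger pads; the fingertips stand 19 mm ahead of it and the grasp point (between the pads) is the TCP; z points along the fingers, y is the line along which they close (so a half turn about z gives the same grasp; the last joint's range is limited). The gripper opens to 85 mm and grips with 20 to 120 N. Pads are 22 mm wide; open, the fingers measure 114 mm over their backs; the gripper's body (76 mm by 85 mm) begins 54 mm behind the grasp point. The pads swing forward as they close: fully open they stand 13 mm farther back than shut.
Start: joints at [-1.244, 0.276, 1.505, -0, 1.361, -0.121], TCP at [0.249, -0.518, 0.25] pointing down, gripper open.
Joint ranges: [-2.89, 2.89], [-0.75, 2.08], [0.22, 2.7], [-1.18, 4.32], [0.11, 2.71], [-2.7, 2.7]. Speed limits (rad/s): [2.57, 2.57, 3.14, 3.14, 3.14, 3.14].

## Interface

Orientations are given as a unit quaternion [w, x, y, z].
In Python, from rig import get_state, imaging, ticket gives the robot as it stands. The module is installed in compiled form; this text tells all that it offers.
- The arm moves only by the shell command python3 -m inch 'ROWS' [FORCE]. ROWS is JSON, a list of rows, each an object with "claw": the opening, from -1 (shut) to 1 (fully open); "travel": the shift along the world's x, y, z in units of 200 mm (1.0 is 200 mm), a list of three; "turn": the turn about the world's z in units of 180 degrees (1.0 is 180 degrees). A call has 1 to 5 rows; each row is the pose to reach, as a shift and turn from the pose commanded when the call began, turning the shorter way round; what a row does not reach only later rows make up. A row lasts 1/10 s, in which the tool goes at most 50 mm and 8.59 degrees, less where a joint would pass 70% of its speed; a pose out of reach is approached as far as the arm can. A call with a number of a shift or a turn outside -1 to 1 is refused whole. A call with a gripper value outside its range is refused whole. The fingers move at their own pace and stop on an object; FORCE is the grip in N (left out, the last holds). Time passes only in rows, so rows that repeat a pose let the fingers close. It gives the time, the measured TCP pose, the force, the opening and the grip force at its end, in the units of the state.
- get_state(): the state, without advancing time (a new reading comes with each control period).
- imaging.get_image(name): name is "scene" or "top" or "wrist"; returns the picture (384x512x3 uint8, red, green, blue); there is no depth.
- imaging.camera_params(name): a dict with "camera_matrix" (3x3 intrinsics, pixels), "cam_to_world" (4x4, takes a point from camera to world coordinates); the wrist camera has in their place "T_tool_cam" (4x4, takes a point from camera to tool coordinates, whose origin is the TCP and whose axes are the flange's). Camera axes: x right, y down, z forward; pixel columns grow to the right and rows downward; lengths in m; the calibration is good to about 2 mm. A picture is of the moment at which its call begins: read the wrist's pose just before it. camera_params takes no time and is no camera call.
- ticket.sign_off(): hands the job in; it is judged then, once.
The state is a dict: "clock": time; "qpos": joint angles; "qd": joint speeds; "effort": joint torques, N m; "position": TCP position; "ee_rot": TCP orientation; "contact_force": force on the tool from outside, world axes, zero at the start; "moment": the same for the moment, N m; "width": finger opening in m; "gripper_force": force on a finger pad.
Only numpy, scipy, OpenCV 4.12 (cv2) and the standard library are available. Lean on these libraries where they do the work, as an engineer would, in place of code of your own. Each camera call takes 0.05 s, during which the arm holds its last target. There are 200 camera calls.

## Task

Take the aluminium sleeve off the mixer drive for cleaning: a cross pin deep inside holds it on the spindle, so draw it lightly upward, turn it anticlockwise (seen from above) by feel until the pin finds the keyway, then slide it up over the open end of the spindle. While drawing and turning, never strain sleeve and spindle against each other with more than 40 N. Set the sleeve down gently, standing upright the same way up, in the clear tray, let go of it, and leave the other things on the bench where they are.

Things in the scene. Friction and masses are not known exactly. Their poses are not given: they have to be found in the camera images.
- sleeve_center (a point): Centre (half-way up, on the axis) of the loose upright aluminium sleeve: a round tube, 58 mm outside diameter, 60 mm tall, 0.16 to 0.3 kg, axis along its z. Round, so any grip yaw will do; grip it from above across its outside, fingertips no lower than 20 mm above its foot. From its start it must rise 70 mm to come clear of the spindle.
- sleeve_foot (a point): Centre of the sleeve's lower end. The lowest 10 mm (three dark rings outside) hold an inner collar with an 18.4 mm bore, crossed by a straight keyway 7.2 mm wide and 46 mm long along the sleeve's x axis (under two red ticks at the rim). Above the collar the inside is a plain 46 mm bore.
- drive: White mixer drive unit fixed to the bench, housing 112 x 112 mm, top 55 mm above the bench, control panel on its -x side; origin on the bench under its middle, z up. A steel spindle 16 mm thick stands upright in the middle of its top, fixed at the foot, with a 28 mm shoulder on which the sleeve rests. The spindle is braked and does not turn.
- spindle_top (a point): Centre of the open upper end of the spindle, 127 mm above the bench. Its orientation is that of the drive housing and does not tell the pin's angle.
- pin_middle (a point): Middle of the level cross pin (square, 4 x 4 mm, 40 mm long) through the spindle, inside the sleeve. The orientation given is the housing's; the pin's angle is unknown. The sleeve rises about 6 mm until its collar meets the pin; turned 0.3 to 1.45 rad anticlockwise from its start (differs each time) its keyway meets the pin, window about 0.08 rad either way, less when held off-centre, and it slides up freely.
- tray: Clear acrylic open tray, 180 x 90 x 20 mm outside (long side along its x), loose on the bench, 0.25 kg; walls 4 mm, inner floor 4 mm above its origin, inside 172 x 82 mm; origin at the centre of its underside. A sleeve that stands in it has its centre 34 mm above the tray's origin.
- bottle_buffer: Bystander: 250 ml bottle with blue cap, 64 x 64 x 159 mm; origin at the centre of its underside.
- tip_box: Bystander: yellow pipette tip box with clear lid, 90 x 122 x 68 mm; origin at the centre of its underside.
- bottle_red: Bystander: small bottle with red cap, 48 x 48 x 97 mm; origin at the centre of its underside.
- petri: Bystander: closed petri dish, 91 mm across, 15 mm high; origin at the centre of its underside.
- timer: Bystander: white timer, 62 x 62 x 18 mm; origin at the centre of its underside.
- tape: Bystander: roll of green tape lying flat, 71 mm across, 19 mm high; origin at the centre of its underside.
- marker: Bystander: blue-capped marker lying down, 138 x 12 x 12 mm; origin at the centre of its underside.
- pad: Bystander: violet block of sticky notes, 46 x 73 x 14 mm; origin at the centre of its underside.
Mind the look-alikes: they are no part of the job. Leave any orange look-alike of the part that bears sleeve_center alone.

How it is judged:
By the outcome, as a careful person would: the job done as asked, in the order asked, and still so for the second after the job is handed in, with the robot touching nothing.
It also fails if it takes over 72 s, if anything falls off the work surface, if the arm or the gripper's body presses on something with over 40 N, if the wrist force passes 120 N, or if a joint passes its speed limit or range.

## Working session

There is one attempt and no reset: what is moved stays moved. The work goes in short steps, Python scripts to look and compute and a shell command to move; the robot and the scene stay as the last step left them, time stands still between calls to the robot, and variables do not carry over. Pictures are saved under pics/ and viewed, at most 10 in all, crops included, and the job is handed in when it is done.

```bash
mkdir -p pics
python3 - <<'E'
from rig import get_state, imaging
import cv2,numpy as np
s=get_state(); print({k:np.round(v,3).tolist() for k,v in s.items()})
for n in("scene","top"):
    im=imaging.get_image(n); np.save(f"pics/{n}0.npy",im); cv2.imwrite(f"pics/{n}0.png",im[:,:,::-1])
    p=imaging.camera_params(n); print(n,{k:np.round(v,3).tolist() for k,v in p.items()})
print({k:np.round(v,3).tolist() for k,v in imaging.camera_params("wrist").items()})
E
```

```text
{'clock': 0.0, 'qpos': [-1.244, 0.277, 1.506, -0.0, 1.361, -0.121], 'qd': [-0.002, 0.001, -0.002, 0.0, -0.0, -0.002], 'effort': [0.002, -41.676, -24.58, 0.0, 0.011, -0.0], 'position': [0.249, -0.518, 0.249], 'ee_rot': [-0.001, 0.975, 0.222, -0.0], 'contact_force': [0.579, -0.316, 0.074], 'moment': [0.008, -0.018, -0.042], 'gripper_force': 0.0, 'width': 0.085}
scene {'camera_matrix': [[362.002, 0.0, 254.305], [0.0, 362.002, 195.286], [0.0, 0.0, 1.0]], 'cam_to_world': [[-0.493, -0.445, 0.748, -0.579], [-0.87, 0.241, -0.43, 0.655], [0.011, -0.863, -0.506, 0.853], [0.0, 0.0, 0.0, 1.0]]}
top {'camera_matrix': [[373.433, 0.0, 251.863], [0.0, 373.433, 194.152], [0.0, 0.0, 1.0]], 'cam_to_world': [[0.003, -0.981, 0.193, 0.281], [-1.0, 0.002, 0.023, 0.01], [-0.023, -0.193, -0.981, 1.48], [0.0, 0.0, 0.0, 1.0]]}
{'camera_matrix': [[296.991, 0.0, 260.781], [0.0, 296.991, 186.207], [0.0, 0.0, 1.0]], 'T_tool_cam': [[-0.0, -0.956, -0.292, 0.073], [1.0, -0.0, -0.001, 0.0], [0.0, -0.292, 0.956, -0.124], [0.0, 0.0, 0.0, 1.0]]}
```

View pics/scene0.png

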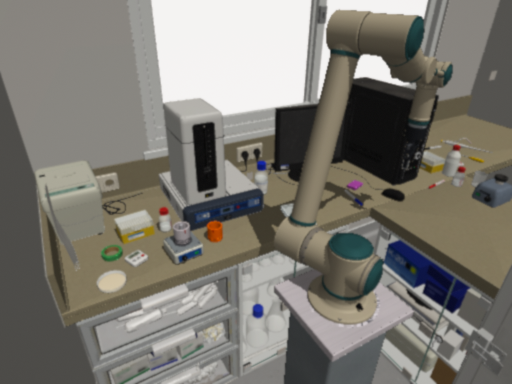

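View pics/top0.png

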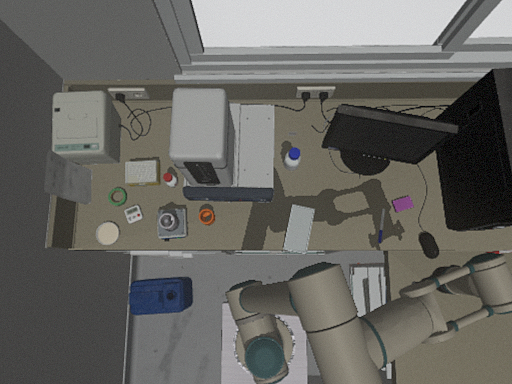

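The scene picture shows a grey sleeve on the white drive at (182,233), and an orange ring-like look-alike at (215,231). In the top picture the sleeve is at (168,219), the orange look-alike at (207,215), the green tape roll at (118,196) and the clear tray at (299,228). I choose the grey sleeve on the drive and will check it in a close crop.

```bash
cat > h.py <<'E'
import numpy as np
from rig import imaging
def ray(n,uv):
    p=imaging.camera_params(n);T=np.array(p["cam_to_world"]);K=np.array(p["camera_matrix"])
    return T[:3,3],T[:3,:3]@np.linalg.solve(K,[*uv,1])
def plane(n,uv,z):
    o,d=ray(n,uv);return o+d*(z-o[2])/d[2]
E
python3 - <<'E'
import cv2,numpy as np
from h import *
a=np.load("pics/top0.npy")[:,:,::-1];b=np.load("pics/scene0.npy")[:,:,::-1]
c1=cv2.resize(a[195:245,145:225],(640,400),interpolation=cv2.INTER_CUBIC)[:, :400]
c2=cv2.resize(b[205:275,150:220],(400,400),interpolation=cv2.INTER_CUBIC)
c3=cv2.resize(a[195:260,265:335],(430,400),interpolation=cv2.INTER_CUBIC)[:,:]
cv2.imwrite("pics/crop1.png",cv2.resize(np.vstack([np.hstack([c1,c2]),np.hstack([c3,c3[:,:370]*0])]),(600,600)))
print(plane("top",(168,219),.115),plane("scene",(182,227),.115),plane("top",(299,228),.01))
E
```

```text
[0.45593442 0.35276092 0.115     ] [0.44136273 0.35804011 0.115     ] [ 0.43381337 -0.14038312  0.01      ]
```

View pics/crop1.png

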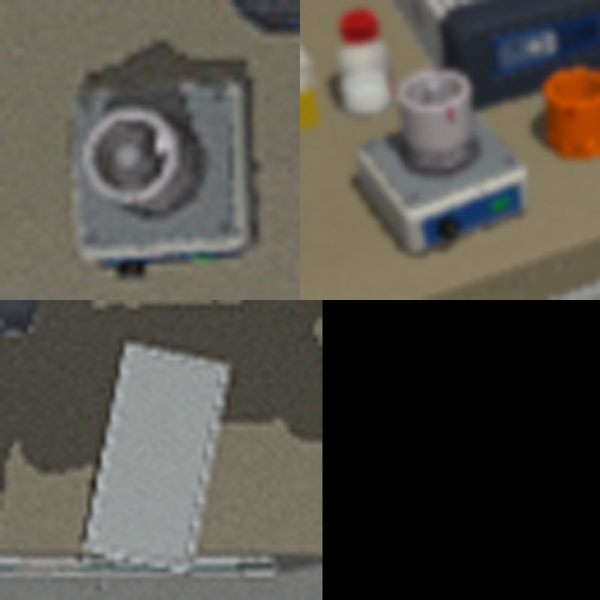

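The crop confirms it: a grey sleeve with a red tick and dark foot rings on the white drive. The orange one beside it is the look-alike. The tray lies at the bench's front edge.

```bash
python3 - <<'E'
from h import *
print("sleeve",plane("top",(166.7,221.2),.118),plane("scene",(181.5,224.8),.118))
c=[plane("top",u,.02)[:2] for u in((292.1,204.3),(314.9,209.1),(306.2,253.6),(283.9,249.7))]
c=np.array(c);print(c.round(3),c.mean(0),[np.linalg.norm(c[i]-c[i-1]).round(3) for i in range(4)])
E
python3 -m inch '[{"claw":1,"travel":[0.05,0.24,0.1],"turn":0},{"claw":1,"travel":[0.1,0.48,0.2],"turn":0},{"claw":1,"travel":[0.15,0.72,0.25],"turn":0},{"claw":1,"travel":[0.2,0.96,0.25],"turn":0},{"claw":1,"travel":[0.21,1,0.25],"turn":0}]'
python3 -m inch '[{"claw":1,"travel":[0.05,0.24,0],"turn":0},{"claw":1,"travel":[0.1,0.48,0],"turn":0},{"claw":1,"travel":[0.15,0.72,0],"turn":0},{"claw":1,"travel":[0.2,0.96,0],"turn":0},{"claw":1,"travel":[0.21,1,0],"turn":0}]'
```

```text
sleeve [0.44739268 0.35644643 0.118     ] [0.45069861 0.35624026 0.118     ]
[[ 0.527 -0.114]
 [ 0.507 -0.203]
 [ 0.334 -0.165]
 [ 0.349 -0.079]] [ 0.42919104 -0.14045803] [np.float64(0.181), np.float64(0.091), np.float64(0.178), np.float64(0.087)]
clock: 0.6
position: [0.2908, -0.3136, 0.3007]
ee_rot: [-0.001, 0.975, 0.223, 0.0]
contact_force: [0.0, -0.5, 0.4]
width: 0.0856
gripper_force: 0.0
clock: 1.1
position: [0.3329, -0.1141, 0.3001]
ee_rot: [-0.001, 0.974, 0.225, 0.0]
contact_force: [0.4, -0.5, -0.1]
width: 0.0856
gripper_force: 0.0
```

```bash
python3 -m inch '[{"claw":1,"travel":[0.05,0.24,0],"turn":0},{"claw":1,"travel":[0.1,0.48,0],"turn":0},{"claw":1,"travel":[0.15,0.72,0],"turn":0},{"claw":1,"travel":[0.2,0.96,0],"turn":0},{"claw":1,"travel":[0.21,1,0],"turn":0}]' | head -2
python3 -m inch '[{"claw":1,"travel":[0.05,0.24,0],"turn":0},{"claw":1,"travel":[0.1,0.48,0],"turn":0},{"claw":1,"travel":[0.15,0.72,0],"turn":0},{"claw":1,"travel":[0.2,0.96,0],"turn":0},{"claw":1,"travel":[0.21,1,0],"turn":0}]' | head -2
python3 -m inch '[{"claw":1,"travel":[0.1,0.2,-0.1],"turn":0},{"claw":1,"travel":[0.15,0.35,-0.2],"turn":0},{"claw":1,"travel":[0.15,0.35,-0.3],"turn":0},{"claw":1,"travel":[0.15,0.35,-0.3],"turn":0}]'
python3 - <<'E'
from h import *
from rig import get_state
import cv2
s=get_state();print({k:np.round(s[k],4).tolist() for k in("qpos","position","ee_rot","contact_force")})
im=imaging.get_image("wrist");np.save("pics/w1.npy",im);cv2.imwrite("pics/w1.png",im[:,:,::-1])
E
```

```text
clock: 1.6
position: [0.3759, 0.0854, 0.3]
clock: 2.1
position: [0.4192, 0.2848, 0.2993]
clock: 2.5
position: [0.4467, 0.3494, 0.2365]
ee_rot: [0.002, 0.975, 0.222, -0.004]
contact_force: [0.1, -0.5, -0.1]
width: 0.0856
gripper_force: 0.0
{'qpos': [0.5421, 0.2763, 1.5391, -0.0016, 1.3343, 1.666], 'position': [0.4467, 0.3494, 0.2365], 'ee_rot': [0.002, 0.9751, 0.2218, -0.0036], 'contact_force': [0.0788, -0.4927, -0.1299]}
```

View pics/w1.png

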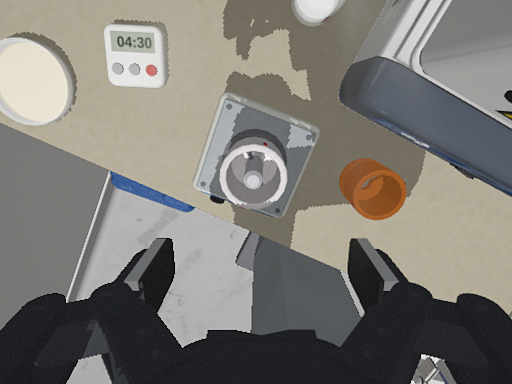

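The wrist view shows the sleeve rim centred near (253,178) with the spindle top at (253,180). The orange look-alike at (372,190) is about 0.1 m away.

```bash
cat >> h.py <<'E'
from scipy.spatial.transform import Rotation as R
def wplane(s,uv,z):
    p=imaging.camera_params("wrist");T=np.array(p["T_tool_cam"]);K=np.array(p["camera_matrix"])
    w=np.array(s["ee_rot"]);Rw=R.from_quat([w[1],w[2],w[3],w[0]]).as_matrix()
    o=Rw@T[:3,3]+s["position"];d=Rw@T[:3,:3]@np.linalg.solve(K,[*uv,1])
    return o+d*(z-o[2])/d[2]
E
python3 - <<'E'
from h import *
from rig import get_state
import cv2
s=get_state();im=np.load("pics/w1.npy")
m=(im.min(2)>190).astype(np.uint8);m[:130]=0;m[225:]=0;m[:,:205]=0;m[:,300:]=0
for c in cv2.findContours(m,cv2.RETR_LIST,cv2.CHAIN_APPROX_NONE)[0]:
    if len(c)>40:
        e=cv2.fitEllipse(c);print(len(c),e,wplane(s,e[0],.118))
print(wplane(s,(253,180),.127))
c=cv2.resize(im[130:225,200:310],(770,600)[:1]+(665,),interpolation=cv2.INTER_CUBIC)
cv2.imwrite("pics/w1c.png",cv2.resize(c,(660,570))[:,:,::-1])
E
```

```text
312 ((252.69287109375, 176.79531860351562), (58.102149963378906, 62.83335494995117), 93.49968719482422) [0.45030341 0.3584487  0.118     ]
49 ((208.27127075195312, 142.1581268310547), (1.6668232679367065, 23.64451026916504), 18.63177490234375) [0.46128061 0.4039062  0.118     ]
[0.45028348 0.35791529 0.127     ]
```

View pics/w1c.png

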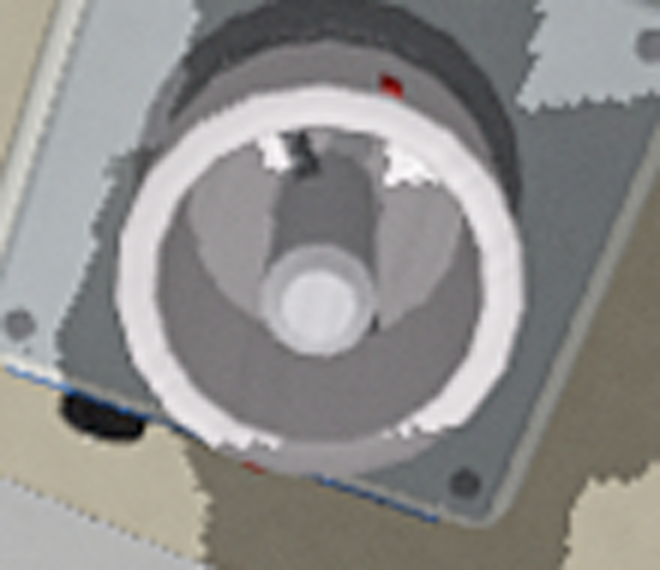

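```bash
python3 -m inch '[{"claw":1,"travel":[0.018,0.031,-0.15],"turn":0},{"claw":1,"travel":[0.018,0.031,-0.3],"turn":0},{"claw":1,"travel":[0.018,0.031,-0.3],"turn":0},{"claw":1,"travel":[0.018,0.031,-0.3],"turn":0}]'
python3 - <<'E'
from h import *
from rig import get_state
import cv2
s=get_state();im=imaging.get_image("wrist");np.save("pics/w2.npy",im)
print(np.round(s["position"],4),s["contact_force"])
m=(im.min(2)>190).astype(np.uint8)
for c in cv2.findContours(m,cv2.RETR_LIST,cv2.CHAIN_APPROX_NONE)[0]:
    if len(c)>120:
        e=cv2.fitEllipse(c);print(len(c),e,wplane(s,e[0],.117))
c=np.hstack([im[:,:,::-1]])
cv2.imwrite("pics/w2.png",c)
E
```

```text
clock: 2.95
position: [0.4514, 0.357, 0.1816]
ee_rot: [0.0, 0.975, 0.221, 0.001]
contact_force: [-0.7, 0.5, 1.2]
width: 0.0855
gripper_force: 0.0
[0.4514 0.357  0.1816] [-0.65765655  0.47870501  1.21819269]
207 ((83.01336669921875, 243.56234741210938), (1.829222559928894, 104.54898834228516), 18.731401443481445) [0.37360679 0.45850881 0.117     ]
225 ((257.7702941894531, 207.2264862060547), (67.54215240478516, 77.1411361694336), 87.2400131225586) [0.45146138 0.35919018 0.117     ]
227 ((273.75872802734375, 48.98528289794922), (45.414146423339844, 382.5771484375), 24.937593460083008) [0.54424053 0.39296894 0.117     ]
214 ((16.358383178710938, 96.7843017578125), (40.49972915649414, 101.45809936523438), 176.92190551757812) [0.45289226 0.5222052  0.117     ]
152 ((114.08724975585938, 42.48823165893555), (28.25458526611328, 65.3819351196289), 94.32830047607422) [0.50748846 0.47773191 0.117     ]
250 ((116.4616470336914, 59.186424255371094), (71.55982971191406, 84.82654571533203), 148.71348571777344) [0.4994845  0.47378027 0.117     ]
257 ((446.5902404785156, 74.50472259521484), (45.655033111572266, 50.37826919555664), 0.0) [0.57615519 0.29405559 0.117     ]
160 ((461.57464599609375, 37.75161361694336), (13.889084815979004, 116.02239990234375), 31.180622100830078) [0.59621106 0.29810172 0.117     ]
148 ((444.12127685546875, 30.968929290771484), (12.312460899353027, 101.9332046508789), 31.866003036499023) [0.59477713 0.30925175 0.117     ]
```

View pics/w2.png

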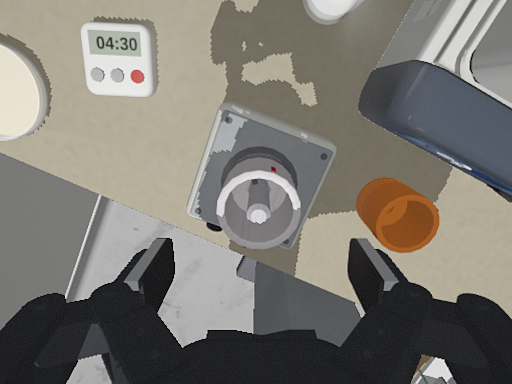

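The sleeve rim is centred near (258,210) and the spindle top is at (258,215). The sleeve sits between the fingers with clear gaps on both sides.

Run:
```python
from h import *
from rig import get_state
import cv2
s=get_state();print(np.round(s["position"],4))
w=np.array(s["ee_rot"]);Rw=R.from_quat([w[1],w[2],w[3],w[0]]).as_matrix()
for uv,z in(((258.3,210),.117),((258,215),.127)):
    p=wplane(s,uv,z);print(p,Rw.T@(p-s["position"]))
print(Rw.round(3))
im=np.load("pics/w2.npy");g=cv2.GaussianBlur(cv2.cvtColor(im,cv2.COLOR_RGB2GRAY),(5,5),1)
print(cv2.HoughCircles(g[150:270,190:330],cv2.HOUGH_GRADIENT,1,5,param1=120,param2=20,minRadius=30,maxRadius=48))
print(cv2.HoughCircles(g[190:240,230:290],cv2.HOUGH_GRADIENT,1,5,param1=80,param2=12,minRadius=6,maxRadius=16))
```

```text
[0.4519 0.3575 0.1825]
[0.45012093 0.35852012 0.117     ] [-0.00138283 -0.00164652  0.06546763]
[0.45046767 0.35880799 0.127     ] [-0.00091421 -0.00175565  0.05546905]
[[ 0.902  0.432  0.003]
 [ 0.432 -0.902  0.001]
 [ 0.003  0.    -1.   ]]
[[[67.5 61.5 41.4]
  [67.5 66.5 46.3]
  [66.5 53.5 45.2]
  [72.5 61.5 38.6]
  [68.5 32.5 38.2]
  [67.5 40.5 33.8]
  [72.5 54.5 46.3]
  [63.5 57.5 36.4]
  [72.5 66.5 40.8]
  [72.5 38.5 30.3]
  [63.5 31.5 32.4]]]
[[[28.5 24.5 11.6]
  [24.5 21.5 10.3]]]
```

```bash
python3 -m inch '[{"claw":1,"travel":[-0.008,0.006,-0.1],"turn":0},{"claw":1,"travel":[-0.008,0.006,-0.2],"turn":0},{"claw":1,"travel":[-0.008,0.006,-0.3],"turn":0},{"claw":1,"travel":[-0.008,0.006,-0.405],"turn":0},{"claw":1,"travel":[-0.008,0.006,-0.405],"turn":0}]'
python3 -m inch '[{"claw":0.6,"travel":[0,0,0],"turn":0},{"claw":0.5,"travel":[0,0,0],"turn":0},{"claw":0.5,"travel":[0,0,0],"turn":0}]' 25
```

```text
clock: 3.5
position: [0.4486, 0.3584, 0.0991]
ee_rot: [0.0, 0.975, 0.222, -0.001]
contact_force: [-0.7, -0.5, 0.3]
width: 0.0852
gripper_force: 0.0
clock: 3.8
position: [0.45, 0.3596, 0.101]
ee_rot: [-0.0, 0.975, 0.222, 0.002]
contact_force: [-0.3, -0.0, 0.4]
width: 0.064
gripper_force: 0.0
```

```bash
python3 -m inch '[{"claw":0.4,"travel":[0,0,0],"turn":0},{"claw":0.4,"travel":[0,0,0],"turn":0}]' 20
python3 -m inch '[{"claw":0.3,"travel":[0,0,0],"turn":0},{"claw":0.3,"travel":[0,0,0],"turn":0}]' 20
```

```text
clock: 4.0
position: [0.4492, 0.3592, 0.0999]
ee_rot: [-0.0, 0.975, 0.222, 0.001]
contact_force: [0.4, 0.3, 1.0]
width: 0.0597
gripper_force: 0.1
clock: 4.2
position: [0.4493, 0.3591, 0.1]
ee_rot: [0.0, 0.975, 0.222, 0.001]
contact_force: [-0.3, -1.1, 5.1]
width: 0.0567
gripper_force: 21.1
```

```bash
python3 -m inch '[{"claw":0,"travel":[0,0,0],"turn":0},{"claw":0,"travel":[0,0,0],"turn":0}]' 40
python3 -m inch '[{"claw":0,"travel":[0,0,0.01],"turn":0},{"claw":0,"travel":[0,0,0.02],"turn":0},{"claw":0,"travel":[0,0,0.02],"turn":0}]'
python3 -m inch '[{"claw":0,"travel":[0,0,0.005],"turn":0},{"claw":0,"travel":[0,0,0.005],"turn":0}]'
```

```text
clock: 4.4
position: [0.4493, 0.3591, 0.1]
ee_rot: [0.0, 0.975, 0.222, 0.0]
contact_force: [-0.2, -0.7, 5.7]
width: 0.0564
gripper_force: 41.4
clock: 4.7
position: [0.4488, 0.3587, 0.1029]
ee_rot: [0.0, 0.975, 0.222, -0.0]
contact_force: [0.4, -0.6, -1.6]
width: 0.0558
gripper_force: 43.0
clock: 4.9
position: [0.4488, 0.3589, 0.104]
ee_rot: [0.0, 0.975, 0.222, -0.0]
contact_force: [1.4, -1.2, -3.7]
width: 0.0563
gripper_force: 43.0
```

```bash
python3 -m inch '[{"claw":0,"travel":[0,0,0.005],"turn":0},{"claw":0,"travel":[0,0,0.005],"turn":0}]' | egrep 'posi|cont'
python3 -m inch '[{"claw":0,"travel":[0,0,0.005],"turn":0},{"claw":0,"travel":[0,0,0.005],"turn":0}]'| egrep 'posi|cont'
```

```text
position: [0.4489, 0.359, 0.1053]
contact_force: [0.7, -1.8, -2.1]
position: [0.4489, 0.359, 0.1062]
contact_force: [1.2, -1.3, -5.5]
```

```bash
python3 -m inch '[{"claw":0,"travel":[0,0,0.003],"turn":0},{"claw":0,"travel":[0,0,0.003],"turn":0}]'| egrep 'posi|cont'
python3 -m inch '[{"claw":0,"travel":[0,0,0.003],"turn":0},{"claw":0,"travel":[0,0,0.003],"turn":0}]'| egrep 'posi|cont'
```

```text
position: [0.4489, 0.359, 0.1063]
contact_force: [2.5, -0.0, -9.9]
position: [0.4489, 0.359, 0.1063]
contact_force: [4.4, 0.8, -17.6]
```

```bash
python3 -m inch '[{"claw":0,"travel":[0,0,0],"turn":0.015},{"claw":0,"travel":[0,0,0],"turn":0.03},{"claw":0,"travel":[0,0,0],"turn":0.03}]'; python3 -c "
from rig import get_state;print(get_state()['moment'])"
```

```text
clock: 6.0
position: [0.4485, 0.3584, 0.1064]
ee_rot: [0.001, 0.963, 0.268, -0.001]
contact_force: [4.0, -1.2, -17.6]
width: 0.0562
gripper_force: 46.1
[-0.08852348 -0.65000374  0.06513722]
```

```bash
python3 -m inch '[{"claw":0,"travel":[0.003,0,0],"turn":0.015},{"claw":0,"travel":[0.003,0,0],"turn":0.03},{"claw":0,"travel":[0.003,0,0],"turn":0.03}]'| egrep 'posi|cont|rot';python3 -m inch '[{"claw":0,"travel":[0,0,0],"turn":0.008},{"claw":0,"travel":[0,0,0],"turn":0.016},{"claw":0,"travel":[0,0,0],"turn":0.016}]'| egrep 'posi|cont|rot'; python3 -c "
from rig import get_state;print(get_state()['moment'])"
```

```text
position: [0.4485, 0.3581, 0.1064]
ee_rot: [0.001, 0.95, 0.312, -0.002]
contact_force: [2.7, -1.6, -18.1]
position: [0.4485, 0.358, 0.1064]
ee_rot: [0.001, 0.942, 0.337, -0.002]
contact_force: [2.8, -3.3, -21.7]
[-0.56529302 -0.4137917   0.03698844]
```

```bash
python3 -m inch '[{"claw":0,"travel":[0.001,-0.002,-0.001],"turn":0.008},{"claw":0,"travel":[0.001,-0.002,-0.001],"turn":0.016},{"claw":0,"travel":[0.001,-0.002,-0.001],"turn":0.016}]'| egrep 'posi|cont|rot';python3 -m inch '[{"claw":0,"travel":[0,0,0],"turn":0.008},{"claw":0,"travel":[0,0,0],"turn":0.016},{"claw":0,"travel":[0,0,0],"turn":0.016}]'| egrep 'posi|cont|rot'; python3 -c "
from rig import get_state;print(get_state()['moment'])"
```

```text
position: [0.4486, 0.358, 0.1065]
ee_rot: [0.0, 0.933, 0.361, -0.002]
contact_force: [0.1, -3.9, -24.5]
position: [0.4487, 0.358, 0.1065]
ee_rot: [0.0, 0.923, 0.384, -0.001]
contact_force: [1.1, -4.0, -25.0]
[-0.69812458 -0.11296107 -0.07295727]
```

```bash
python3 -m inch '[{"claw":0,"travel":[0,-0.001,-0.003],"turn":0.008},{"claw":0,"travel":[0,-0.001,-0.003],"turn":0.016},{"claw":0,"travel":[0,-0.001,-0.003],"turn":0.016}]'| egrep 'posi|cont|rot';python3 -m inch '[{"claw":0,"travel":[0,0,0],"turn":0.008},{"claw":0,"travel":[0,0,0],"turn":0.016},{"claw":0,"travel":[0,0,0],"turn":0.016}]'| egrep 'posi|cont|rot'; python3 -c "
from rig import get_state;print(get_state()['moment'])"
```

```text
position: [0.4489, 0.3581, 0.1065]
ee_rot: [0.0, 0.913, 0.407, -0.001]
contact_force: [-1.6, -4.5, -22.8]
position: [0.449, 0.3583, 0.1066]
ee_rot: [-0.0, 0.903, 0.43, -0.001]
contact_force: [-3.1, -3.7, -21.9]
[-0.64426616  0.46428316 -0.013475  ]
```

```bash
python3 -m inch '[{"claw":0,"travel":[-0.001,-0.001,-0.002],"turn":0.008},{"claw":0,"travel":[-0.001,-0.001,-0.002],"turn":0.016},{"claw":0,"travel":[-0.001,-0.001,-0.002],"turn":0.016}]'| egrep 'posi|cont|rot';python3 -m inch '[{"claw":0,"travel":[0,0,0],"turn":0.008},{"claw":0,"travel":[0,0,0],"turn":0.016},{"claw":0,"travel":[0,0,0],"turn":0.016}]'| egrep 'posi|cont|rot'; python3 -c "
from rig import get_state;print(get_state()['moment'])"
```

```text
position: [0.4491, 0.3586, 0.1066]
ee_rot: [-0.0, 0.892, 0.452, -0.0]
contact_force: [-3.6, -3.1, -20.1]
position: [0.4491, 0.3586, 0.1068]
ee_rot: [-0.0, 0.88, 0.474, -0.0]
contact_force: [-3.8, -3.3, -19.2]
[-0.50292966  0.60033209 -0.0342302 ]
```

```bash
python3 -m inch '[{"claw":0,"travel":[-0.001,-0.001,-0.001],"turn":0.008},{"claw":0,"travel":[-0.001,-0.001,-0.001],"turn":0.016},{"claw":0,"travel":[-0.001,-0.001,-0.001],"turn":0.016}]'| egrep 'posi|cont|rot';python3 -m inch '[{"claw":0,"travel":[0,0,0],"turn":0.008},{"claw":0,"travel":[0,0,0],"turn":0.016},{"claw":0,"travel":[0,0,0],"turn":0.016}]'| egrep 'posi|cont|rot'; python3 -c "
from rig import get_state;print(get_state()['moment'])"
```

```text
position: [0.4492, 0.3586, 0.107]
ee_rot: [-0.0, 0.868, 0.496, 0.0]
contact_force: [-4.5, -2.3, -17.6]
position: [0.4514, 0.3591, 0.109]
ee_rot: [0.0, 0.855, 0.518, 0.003]
contact_force: [-2.9, -4.0, -6.5]
[-0.821817    0.55111954 -0.00340021]
```

```bash
python3 -c "
import cv2
from rig import imaging,get_state
im=imaging.get_image('wrist');cv2.imwrite('pics/w3.png',cv2.resize(im[140:300,170:350],(720,576)[:1]+(590,),interpolation=cv2.INTER_CUBIC)[:,:,::-1])"
```

```text
(no output)
```

View pics/w3.png

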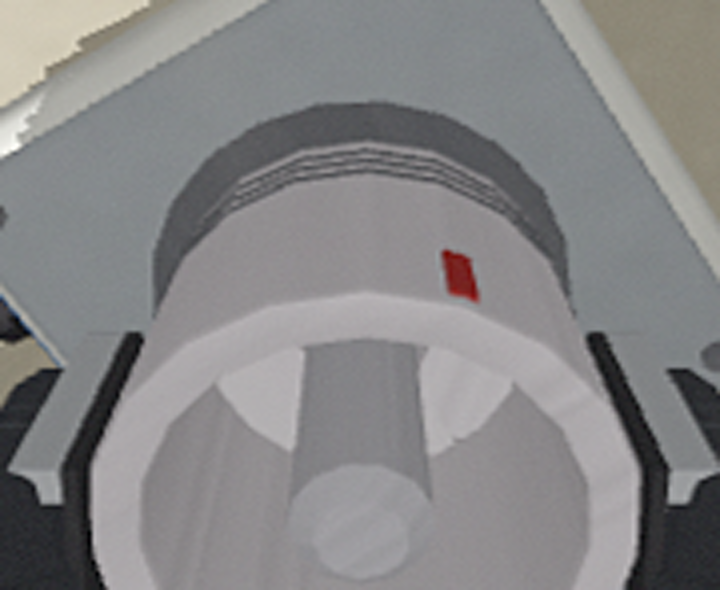

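The picture shows the sleeve still gripped squarely, the spindle at about (360,530). The tool sprang up 2 mm and the pull dropped at about 0.64 rad, so the pin has found the keyway.

```bash
python3 -m inch '[{"claw":0,"travel":[0,0,0.005],"turn":0.006},{"claw":0,"travel":[0,0,0.01],"turn":0.012},{"claw":0,"travel":[0,0,0.01],"turn":0.012}]'; python3 -c "
from rig import get_state;print(get_state()['moment'])"
```

```text
clock: 9.35
position: [0.4513, 0.3591, 0.1104]
ee_rot: [0.0, 0.845, 0.534, 0.003]
contact_force: [-0.8, -4.7, 0.1]
width: 0.0562
gripper_force: 49.9
[-0.73008668  0.27057428  0.0372347 ]
```

```bash
python3 -m inch '[{"claw":0,"travel":[0,-0.001,0.01],"turn":0.002},{"claw":0,"travel":[0,-0.002,0.02],"turn":0.003},{"claw":0,"travel":[0,-0.002,0.02],"turn":0.003}]'| egrep 'posi|cont|rot'
python3 -m inch '[{"claw":0,"travel":[0,0,0.01],"turn":0},{"claw":0,"travel":[0,0,0.02],"turn":0},{"claw":0,"travel":[0,0,0.02],"turn":0}]'| egrep 'posi|cont|rot'; python3 -c "
from rig import get_state;print(get_state()['moment'])"
```

```text
position: [0.4508, 0.3589, 0.1132]
ee_rot: [-0.0, 0.843, 0.538, 0.002]
contact_force: [0.5, -0.5, -2.3]
position: [0.4497, 0.3582, 0.1166]
ee_rot: [-0.0, 0.843, 0.538, 0.001]
contact_force: [-0.5, -0.8, -2.8]
[-0.02666731  0.04457366 -0.01388056]
```

```bash
python3 -m inch '[{"claw":0,"travel":[0,0,0.02],"turn":0},{"claw":0,"travel":[0,0,0.04],"turn":0},{"claw":0,"travel":[0,0,0.06],"turn":0},{"claw":0,"travel":[0,0,0.08],"turn":0},{"claw":0,"travel":[0,0,0.08],"turn":0}]'| egrep 'posi|cont|rot'
python3 -m inch '[{"claw":0,"travel":[0,0,0.03],"turn":0},{"claw":0,"travel":[0,0,0.06],"turn":0},{"claw":0,"travel":[0,0,0.09],"turn":0},{"claw":0,"travel":[0,0,0.12],"turn":0},{"claw":0,"travel":[0,0,0.12],"turn":0}]'| egrep 'posi|cont|rot'; python3 -c "
from rig import get_state;print(get_state()['moment'])"
```

```text
position: [0.4498, 0.3579, 0.133]
ee_rot: [0.0, 0.843, 0.538, 0.001]
contact_force: [0.8, 0.2, -3.4]
position: [0.45, 0.3581, 0.1574]
ee_rot: [0.0, 0.843, 0.538, 0.001]
contact_force: [0.1, 0.3, -2.4]
[ 7.31203819e-02 -4.37551519e-05 -1.24344186e-02]
```

```bash
python3 -m inch '[{"claw":0,"travel":[0,0,0.06],"turn":0},{"claw":0,"travel":[0,0,0.15],"turn":0},{"claw":0,"travel":[0,0,0.27],"turn":0},{"claw":0,"travel":[0,0,0.4],"turn":0},{"claw":0,"travel":[0,0,0.5],"turn":0}]'| egrep 'posi|cont|rot'
python3 -m inch '[{"claw":0,"travel":[-0.02,-0.1,0],"turn":0},{"claw":0,"travel":[-0.04,-0.25,0],"turn":0.015},{"claw":0,"travel":[-0.06,-0.45,0],"turn":0.03},{"claw":0,"travel":[-0.08,-0.65,0],"turn":0.04},{"claw":0,"travel":[-0.105,-0.85,0],"turn":0.05}]'| egrep 'posi|cont|rot'
python3 -m inch '[{"claw":0,"travel":[0,-0.2,0],"turn":0.01},{"claw":0,"travel":[0,-0.4,0],"turn":0.022},{"claw":0,"travel":[0,-0.6,0],"turn":0.022},{"claw":0,"travel":[0,-0.8,0],"turn":0.022},{"claw":0,"travel":[0,-0.95,0],"turn":0.022}]'| egrep 'posi|cont|rot'
python3 -m inch '[{"claw":0,"travel":[0,-0.15,0],"turn":0},{"claw":0,"travel":[0,-0.26,0],"turn":0},{"claw":0,"travel":[0,-0.3,0],"turn":0},{"claw":0,"travel":[0,-0.3,0],"turn":0}]'| egrep 'posi|cont|rot'
python3 -c "
import cv2,numpy as np
from rig import imaging,get_state
s=get_state();print(s['position'],s['qpos'])
for n in('wrist','top'):
    im=imaging.get_image(n);np.save('pics/p_%s.npy'%n,im);cv2.imwrite('pics/p_%s.png'%n,im[:,:,::-1])"
```

```text
position: [0.4495, 0.3578, 0.2583]
ee_rot: [-0.0, 0.843, 0.538, 0.001]
contact_force: [0.2, 0.1, -2.0]
position: [0.4279, 0.1863, 0.2567]
ee_rot: [0.0, 0.798, 0.603, 0.0]
contact_force: [0.6, -0.7, -1.8]
position: [0.4279, -0.0044, 0.2569]
ee_rot: [0.001, 0.777, 0.629, 0.0]
contact_force: [0.9, 0.1, -1.8]
position: [0.4283, -0.0629, 0.2565]
ee_rot: [0.0, 0.778, 0.629, 0.0]
contact_force: [0.2, 0.7, -2.9]
[ 0.42832255 -0.06289073  0.25650138] [-3.07082304e-01  5.47950312e-02  1.76816332e+00  3.71001956e-04
  1.31835741e+00 -9.62867687e-02]
```

View pics/p_wrist.png

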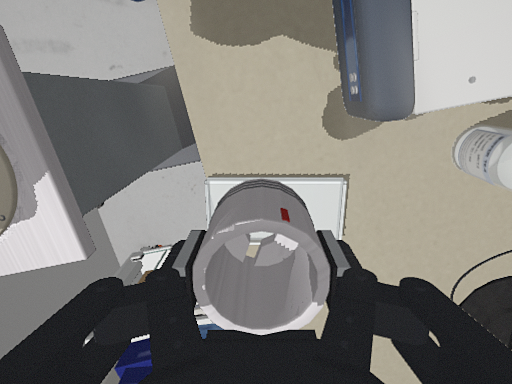

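The wrist view shows the sleeve held squarely with its keyway free of the pin. The tray's far long side runs from (207,178) to (346,178), parallel to the finger line.

Run:
```python
from h import *
from rig import get_state
s=get_state()
a,b=[wplane(s,u,.02) for u in((206.5,177.5),(346.5,178))]
w=np.array(s["ee_rot"]);Rw=R.from_quat([w[1],w[2],w[3],w[0]]).as_matrix()
print(a,b,np.linalg.norm(a-b)); m=(a+b)/2; n=Rw[:,0].copy();print("toolx",n,"tooly",Rw[:,1])
print("center",m-n*.045,m+n*.045)
```

```text
[ 0.35546645 -0.07106626  0.02      ] [ 0.52737947 -0.1081656   0.02      ] 0.17587054779380276
toolx [0.20723465 0.97829071 0.00104477] tooly [ 9.78291265e-01 -2.07234505e-01 -2.46372012e-04]
center [ 0.4320974  -0.13363901  0.01995299] [ 0.45074852 -0.04559285  0.02004701]
```

```bash
python3 -m inch '[{"claw":0,"travel":[0.01,-0.15,0],"turn":0},{"claw":0,"travel":[0.01,-0.3,-0.1],"turn":0},{"claw":0,"travel":[0.01,-0.375,-0.25],"turn":0},{"claw":0,"travel":[0.01,-0.375,-0.45],"turn":0},{"claw":0,"travel":[0.01,-0.375,-0.6],"turn":0}]'| egrep 'posi|cont|rot'
python3 -m inch '[{"claw":0,"travel":[0,0,-0.1],"turn":0},{"claw":0,"travel":[0,0,-0.2],"turn":0},{"claw":0,"travel":[0,0,-0.3],"turn":0},{"claw":0,"travel":[0,0,-0.34],"turn":0},{"claw":0,"travel":[0,0,-0.34],"turn":0}]'| egrep 'posi|cont|rot'
python3 -c "
import cv2,numpy as np
from rig import imaging
a=imaging.get_image('wrist');b=imaging.get_image('top')
a=cv2.resize(a,(400,300));b=cv2.resize(b[190:265,250:350],(400,300),interpolation=cv2.INTER_CUBIC)
cv2.imwrite('pics/q.png',np.hstack([a,b])[:,:,::-1])"
```

```text
position: [0.4299, -0.1361, 0.1345]
ee_rot: [-0.001, 0.777, 0.63, 0.0]
contact_force: [-0.6, 1.6, -2.9]
position: [0.4299, -0.1361, 0.0674]
ee_rot: [-0.001, 0.777, 0.63, -0.0]
contact_force: [0.1, 1.3, -3.0]
```

View pics/q.png

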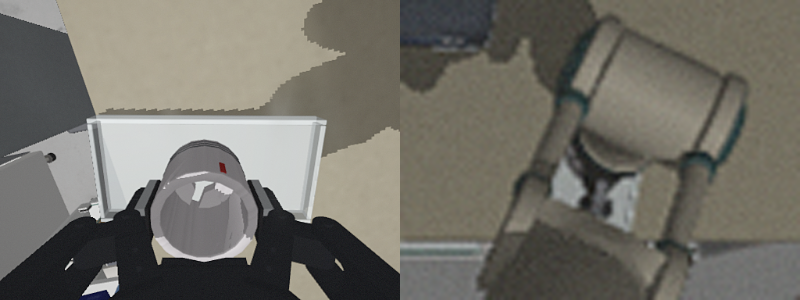

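The sleeve hangs over the tray's middle, within both long walls. I lower it gently.

```bash
python3 -m inch '[{"claw":0,"travel":[0,0,-0.03],"turn":0},{"claw":0,"travel":[0,0,-0.06],"turn":0},{"claw":0,"travel":[0,0,-0.08],"turn":0},{"claw":0,"travel":[0,0,-0.08],"turn":0}]'| egrep 'posi|cont|rot'
python3 -m inch '[{"claw":0,"travel":[0,0,-0.005],"turn":0},{"claw":0,"travel":[0,0,-0.01],"turn":0},{"claw":0,"travel":[0,0,-0.01],"turn":0}]'| egrep 'posi|cont|rot'
```

```text
position: [0.4299, -0.1372, 0.0516]
ee_rot: [-0.001, 0.777, 0.63, -0.0]
contact_force: [0.5, 0.5, -3.1]
position: [0.4304, -0.1374, 0.0501]
ee_rot: [0.0, 0.777, 0.63, 0.0]
contact_force: [0.2, 0.1, -2.5]
```

```bash
python3 -m inch '[{"claw":0,"travel":[0,0,-0.005],"turn":0},{"claw":0,"travel":[0,0,-0.01],"turn":0},{"claw":0,"travel":[0,0,-0.01],"turn":0}]'| egrep 'posi|cont'
python3 -m inch '[{"claw":0,"travel":[0,0,-0.005],"turn":0},{"claw":0,"travel":[0,0,-0.005],"turn":0}]'| egrep 'posi|cont'
```

```text
position: [0.4303, -0.1373, 0.048]
contact_force: [0.3, -0.1, -2.7]
position: [0.4303, -0.1373, 0.047]
contact_force: [0.9, -0.6, -2.0]
```

```bash
python3 -m inch '[{"claw":0,"travel":[0,0,-0.004],"turn":0},{"claw":0,"travel":[0,0,-0.004],"turn":0}]'| egrep 'posi|cont'
python3 -m inch '[{"claw":0,"travel":[0,0,-0.003],"turn":0},{"claw":0,"travel":[0,0,-0.003],"turn":0}]'| egrep 'posi|cont'
```

```text
position: [0.4303, -0.1373, 0.0463]
contact_force: [0.4, -0.9, -2.3]
position: [0.4304, -0.1373, 0.0457]
contact_force: [-0.0, 0.6, -2.0]
```

```bash
python3 -m inch '[{"claw":0,"travel":[0,0,-0.004],"turn":0},{"claw":0,"travel":[0,0,-0.004],"turn":0}]'| egrep 'posi|cont'
python3 -m inch '[{"claw":0,"travel":[0,0,-0.003],"turn":0},{"claw":0,"travel":[0,0,-0.003],"turn":0}]'| egrep 'posi|cont'
```

```text
position: [0.4305, -0.1374, 0.0451]
contact_force: [-1.2, 0.6, 0.5]
position: [0.4305, -0.1374, 0.0451]
contact_force: [-1.0, 1.7, 7.6]
```

```bash
python3 -m inch '[{"claw":0.4,"travel":[0,0,-0.001],"turn":0},{"claw":0.45,"travel":[0,0,0],"turn":0},{"claw":0.55,"travel":[0,0,0],"turn":0},{"claw":0.7,"travel":[0,0,0],"turn":0},{"claw":0.9,"travel":[0,0,0],"turn":0}]' 20
python3 -m inch '[{"claw":0.9,"travel":[0,0,0],"turn":0},{"claw":0.9,"travel":[0,0,0.05],"turn":0},{"claw":0.9,"travel":[0,0,0.15],"turn":0},{"claw":0.9,"travel":[0,0,0.3],"turn":0},{"claw":0.9,"travel":[0,0,0.5],"turn":0}]'
python3 -m inch '[{"claw":0.9,"travel":[0,0,0.2],"turn":0},{"claw":0.9,"travel":[0,0,0.4],"turn":0},{"claw":0.9,"travel":[0,-0.15,0.6],"turn":0},{"claw":0.9,"travel":[0,-0.35,0.6],"turn":0},{"claw":0.9,"travel":[0,-0.35,0.6],"turn":0}]'
python3 -c "
import cv2,numpy as np
from rig import imaging
a=imaging.get_image('wrist');b=imaging.get_image('scene')
a=cv2.resize(a,(400,300));b=cv2.resize(b,(400,300),interpolation=cv2.INTER_CUBIC)
cv2.imwrite('pics/r.png',np.hstack([a,b])[:,:,::-1])"
```

```text
clock: 16.55
position: [0.4304, -0.1374, 0.0443]
ee_rot: [0.0, 0.777, 0.63, 0.0]
contact_force: [0.9, -0.2, -0.2]
width: 0.0809
gripper_force: 0.0
clock: 17.05
position: [0.4292, -0.1368, 0.1449]
ee_rot: [-0.001, 0.777, 0.63, -0.001]
contact_force: [0.8, -0.3, 0.4]
width: 0.0811
gripper_force: 0.0
clock: 17.55
position: [0.4313, -0.2117, 0.2667]
ee_rot: [0.004, 0.778, 0.628, -0.0]
contact_force: [-0.1, 0.5, -1.3]
width: 0.0814
gripper_force: 0.0
```

View pics/r.png

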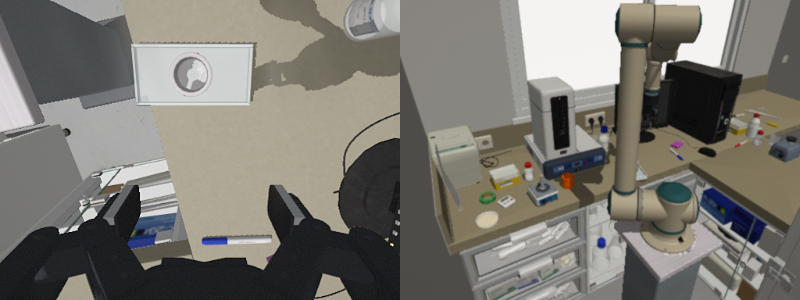

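The sleeve stands upright in the middle of the tray at (192,72). The gripper is clear, the spindle is bare, and nothing else looks moved.

```bash
python3 -c "
from rig import ticket;print(ticket.sign_off())"
```

```text
the job is handed in; nothing more can be done
None
```

The sleeve came off the spindle, with the pull peaking at about 25 N at my readings and the keyway found at about 0.64 rad. It now stands upright and released in the clear tray, and I handed the job in at about 18 s.

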